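# Find the socket that fits the marked rig nut and hold it there

## Task

One of the three nuts on the mining rig's foot plate stands inside the orange ring: find out by trying which of the three sockets from the blue mat fits it, that is, slides over the nut until its rim sits flush on the plate. Stand any socket that does not fit back upright on the blue mat, leave the fan, thermometer and screwdriver alone, and finish while still gripping the right socket, upright and fully seated on the ringed nut, without letting go.

Things in the scene. Friction and masses are not known exactly. Their poses are not given: they have to be found in the camera images.
- mat: fixed blue mat, 150 mm (its x) by 340 mm (its y), 3 mm thick, on the bench; origin at the centre of its underside, z up. The three sockets stand on it. Each socket's opening is 2 mm wider than one of the three nuts and deep enough for that nut with its stud
- marked_spot (a point): centre of the flat painted orange ring (58 mm inner, 74 mm outer diameter) round the nut to use, at the height of the foot plate's surface, 12 mm above the bench. A socket that fits goes down until its rim rests on the plate; a wrong one stops with its rim 8 mm or more above the plate, on top of the nut or (too shallow inside) on the stud's end
- foot_plate: fixed dark steel plate, 130 mm (its x) by 340 mm (its y), 12 mm thick, edged by 20 mm square grey rails standing 8 mm above it; origin at the centre of its underside, z up. Three nuts stand on it in a row along its y, 105 mm apart, the ringed one in the middle
- nut_a: fixed brass hex nut, 19 mm across flats, 16 mm tall (top 4 mm bevelled), on a steel stud 12 mm in diameter that stands 24 mm above the nut. Origin on its axis at the plate's surface; z up; +-x through two opposite flats (the hexagon repeats every 60 degrees). It may be the ringed nut or one of the others
- nut_b: fixed brass hex nut, 24 mm across flats, 16 mm tall (top 4 mm bevelled), on a steel stud 16 mm in diameter that stands 12 mm above the nut. Origin on its axis at the plate's surface; z up; +-x through two opposite flats (the hexagon repeats every 60 degrees). It may be the ringed nut or one of the others
- nut_c: fixed brass hex nut, 30 mm across flats, 16 mm tall (top 4 mm bevelled), on a steel stud 20 mm in diameter that stands 2 mm above the nut. Origin on its axis at the plate's surface; z up; +-x through two opposite flats (the hexagon repeats every 60 degrees). It may be the ringed nut or one of the others
- socket_1_center (a point): one of three steel sockets alike outside, mouth down on the mat, 80 mm tall: hexagonal skirt 44 mm across flats (50.8 corners), 45 mm tall, with a round collar above, 32 mm diameter, 35 mm tall. Point on its axis half-way up, 40 mm above the mouth rim; z up, +-x through two opposite flats; the hexagonal opening is parallel to the outer flats. 0.3 kg. Which nut it fits is unknown until tried
- socket_2_center (a point): one of three steel sockets alike outside, mouth down on the mat, 80 mm tall: hexagonal skirt 44 mm across flats (50.8 corners), 45 mm tall, with a round collar above, 32 mm diameter, 35 mm tall. Point on its axis half-way up, 40 mm above the mouth rim; z up, +-x through two opposite flats; the hexagonal opening is parallel to the outer flats. 0.3 kg. Which nut it fits is unknown until tried
- socket_3_center (a point): one of three steel sockets alike outside, mouth down on the mat, 80 mm tall: hexagonal skirt 44 mm across flats (50.8 corners), 45 mm tall, with a round collar above, 32 mm diameter, 35 mm tall. Point on its axis half-way up, 40 mm above the mouth rim; z up, +-x through two opposite flats; the hexagonal opening is parallel to the outer flats. 0.3 kg. Which nut it fits is unknown until tried
- fan: bystander: black square cooling fan, 80 by 80 by 25 mm, lying flat beyond the work; origin at the centre of its underside
- thermometer: bystander: white digital thermometer, 30 by 90 by 70 mm tall, standing beyond the work; origin at the centre of its underside
- screwdriver: bystander: screwdriver 160 mm long lying beyond the work; origin about its middle, on the bench
There are look-alikes about, which are no part of the job. Leave any brown, red or yellow look-alike of the part that bears socket_2_center alone.

How it is judged:
By the outcome, as a careful person would: the job done as asked, in the order asked, and still so for the second after the job is handed in, while the arm keeps its last pose, push and grip.
It also fails if it takes over 72 s, if anything falls off the work surface, if the arm or the gripper's body presses on something with over 40 N, if the wrist force passes 120 N, or if a joint passes its speed limit or range.

## Robot

A 6-joint arm with a two-finger parallel gripper is mounted at the origin on the work surface. World frame = base frame: x ahead of the robot, y to its left, z up, the work surface at z = 0. Lengths are in m, angles in degrees, forces in N, time in s.
With the tool pointing down it reaches from about 0.4 to 0.825 m from the base axis. Payload 7 kg.
Tool frame: the origin (TCP) lies midway between the tips of the shut fingers; the grasp point (between the pads) lies r.grasp_offset behind it (r.grasp_offset is the distance from the TCP to the grasp point, in m); z points along the fingers, y is the direction in which the jaws open and shut (so a half turn about z gives the same grasp; the last joint's range is limited). The gripper opens to 88 mm and grips with 3 to 60 N. Pads are 19 mm wide; open, the fingers measure 130 mm over their backs; the gripper's body (78 mm by 193 mm) begins 47 mm behind the grasp point.
Start: joints at [-58.379, 20.546, 0.682, 0, -70.136, -16.507], TCP at [0.176, -0.652, 0.227] pointing down, gripper open.
Joint ranges: [-176.03, 176.03], [-82.01, 121.73], [-58.28, 71.71], [-173.87, 95.51], [-174.79, -0.11], [-173.66, 173.66]. Speed limits (degrees/s): [136.94, 136.94, 172.46, 180, 180, 180].

## Interface

Orientations are given as [roll, pitch, yaw] about the fixed x, y, z axes, in that order (R = Rz(yaw) Ry(pitch) Rx(roll)).
In Python, from plant import status, imaging, r gives the robot as it stands.
- The arm moves only by the tool apply_moves, never from a script. Its argument "moves" is a list of rows, each a list of 6 numbers: the shift along the tool's x, y, z in units of 200 mm (1.0 is 200 mm), then the turn, a rotation vector about the tool's x, y, z in units of 90 degrees (1.0 is 90 degrees). In form: [[tx, ty, tz, rx, ry, rz], ...]. A call has 1 to 12 rows; each row is the pose to reach, as a shift and turn from the pose measured when the call began, along the tool's axes at that moment; what a row does not reach only later rows make up. A row lasts 1/8 s, in which the tool goes at most 62.5 mm and 10.7 degrees, less where a joint would pass 70% of its speed; a pose out of reach is approached as far as the arm can. A call with a number of a shift or a turn outside -1 to 1 is refused whole. A call with a gripper value outside its range is refused whole. "hand" is the closure, from -1 (fully open) to 1 (shut), set as the call begins (left out, the last holds). The fingers move at their own pace and stop on an object; "grip_force" is the grip in N (left out, the last holds). Time passes only in rows, so rows that repeat a pose let the fingers close. It gives the time, the measured TCP pose, the force and the opening at its end, in the units of the state.
- status.get_state(): the state, without advancing time (a new reading comes with each control period).
- imaging.capture(name): name is "scene" or "top" or "wrist"; returns (picture, depth): 384x512x3 uint8, blue, green, red; 384x512 float32, m along the optical axis (not along the pixel's ray), 0 where there is no reading.
- imaging.camera_info(name): a dict with "fx", "fy", "cx", "cy" (pixels), "T" (4x4, takes a point from camera to world coordinates). Camera axes: x right, y up, looking along -z (the intrinsics and any distortion apply to the point x, -y, -z); pixel columns grow to the right and rows downward; lengths in m; the calibration is good to about 2 mm. A picture is of the moment at which its call begins: read the wrist's pose just before it. camera_info takes no time and is no camera call; for the wrist camera it gives the pose at the moment of the call.
- r.close_job(): hands the job in, once; it reports no verdict.
The state is a dict: "time_s": time; "joints": joint angles; "qd": joint speeds; "joint_torque": joint torques, N m; "tcp_pos": TCP position; "eef_rot": TCP orientation; "contact_force": force on the tool from outside, world axes, zero at the start; "moment": the same for the moment, N m; "gripper_width": finger opening in m.
Only numpy, scipy, OpenCV 4.12 (cv2) and the standard library are available. Lean on these libraries where they do the work, as an engineer would, in place of code of your own. Each camera call takes 0.05 s, during which the arm holds its last target.

## Working session

There is one attempt and no reset: what is moved stays moved. The work goes in short steps, Python scripts to look and compute and a tool call to move; the robot and the scene stay as the last step left them, time stands still between calls to the robot, and variables do not carry over. Pictures are saved under pics/ and viewed, and the job is handed in when it is done.

Besides the shell and the picture viewer there is one more tool, called after "Emit:" as name(argument=value, ...) on one line, values as JSON. apply_moves: Moves the arm, as the interface text tells. Its arguments: {"type":"object","properties":{"moves":{"type":"array","items":{"type":"array","items":{"type":"number"}}},"hand":{"type":"number"},"grip_force":{"type":"number"}},"required":["moves"]}

```bash
ls; mkdir -p pics
python3 - <<'E'
from plant import status, imaging, r
import cv2,numpy as np
print(status.get_state(), r.grasp_offset)
for n in("scene","top","wrist"):
    i=imaging.camera_info(n); p,d=imaging.capture(n); cv2.imwrite(f"pics/{n}0.png",p); np.savez(f"{n}0.npz",p=p,d=d,**{k:np.array(v) for k,v in i.items()}); print(n,i)
E
```

```text
pics
{'time_s': 0.0, 'joints': array([-5.83765455e+01,  2.05903122e+01,  6.33511951e-01, -2.00160909e-02,
       -7.01337881e+01, -1.65062201e+01]), 'qd': array([-0.04384687, -0.10669754,  0.03664673,  0.06822349, -0.07427912,
        0.07025453]), 'joint_torque': array([ 7.59967352e-04, -5.82717168e+01,  2.93048912e+01,  6.99686229e+00,
        6.63730607e-03, -1.76099911e-04]), 'tcp_pos': array([ 0.17587969, -0.65118641,  0.22563368]), 'eef_rot': array([ 1.79907798e+02, -7.69942483e-03, -1.64889576e+02]), 'contact_force': array([ 0.76337   , -0.43468291, -0.10712955]), 'moment': array([-0.04724295,  0.00492357,  0.00027252]), 'gripper_width': 0.08784849524805338} 0.0188
scene {'fx': 425.82922168714254, 'fy': 425.82922168714254, 'cx': 256.6654506758709, 'cy': 190.42336545817474, 'T': array([[-0.50373385, -0.72095166,  0.4759001 ,  0.98649804],
       [ 0.86378399, -0.42762024,  0.2664923 ,  0.23458203],
       [ 0.01137644,  0.54531608,  0.83815329,  0.81691333],
       [ 0.        ,  0.        ,  0.        ,  1.        ]])}
top {'fx': 465.87302547873, 'fy': 465.87302547873, 'cx': 260.24936578529775, 'cy': 190.883602860392, 'T': array([[-0.07800384,  0.96926518, -0.23332469,  0.29646388],
       [-0.99694903, -0.07650264,  0.01549133,  0.01578818],
       [-0.00283475,  0.23382121,  0.97227548,  1.1837416 ],
       [ 0.        ,  0.        ,  0.        ,  1.        ]])}
wrist {'fx': 295.13557435855876, 'fy': 295.13557435855876, 'cx': 260.12063137051416, 'cy': 192.39113033060855, 'T': array([[-0.26156332, -0.9209783 , -0.28876218,  0.09697211],
       [ 0.96518571, -0.24924675, -0.07932592, -0.67335732],
       [ 0.00108441, -0.29945788,  0.9541089 ,  0.3830977 ],
       [ 0.        ,  0.        ,  0.        ,  1.        ]])}
```

View pics/scene0.png

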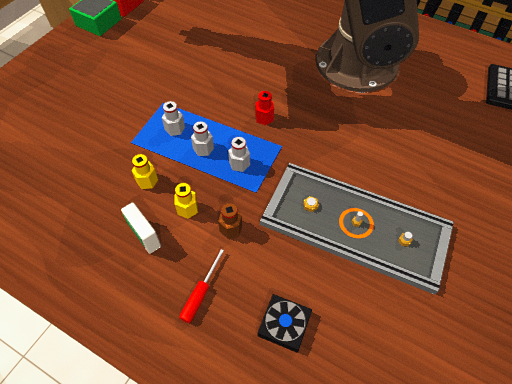

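View pics/top0.png

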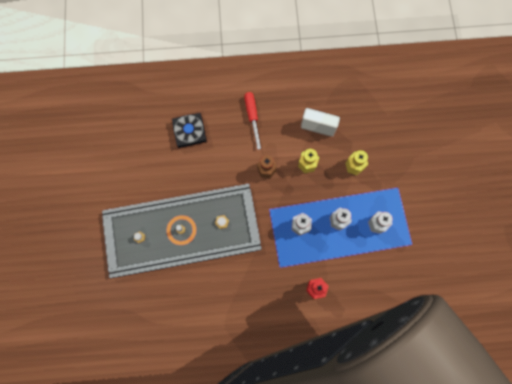

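View pics/wrist0.png

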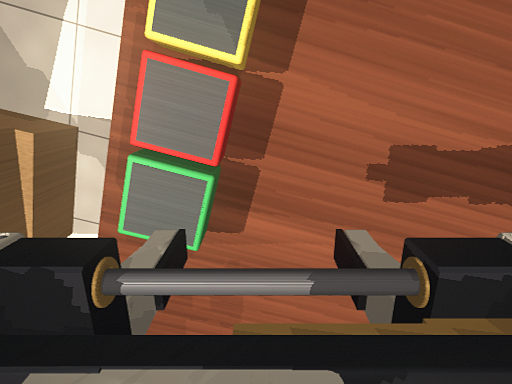

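The scene picture shows the three grey sockets on the blue mat at (172,118), (202,138) and (238,154). The ring with its nut is at (357,222). The other two nuts are at (311,204) and (406,239).

Things that could be taken for the sockets (scene pixels): red (264,107), yellow (145,172), yellow (185,200), brown (230,220). I exclude them all because they are coloured and stand off the mat. Next I measure and check close crops.

```bash
cat > h.py <<'E'
import numpy as np,cv2
def ld(n):
    z=np.load(n); return z
def ray(z,u,v):
    T=z['T']; d=np.array([(u-z['cx'])/z['fx'],-(v-z['cy'])/z['fy'],-1.0]); return T[:3,3],T[:3,:3]@d
def onz(z,u,v,h):
    o,d=ray(z,u,v); return o+d*(h-o[2])/d[2]
def proj(z,P):
    T=z['T']; c=T[:3,:3].T@(np.asarray(P)-T[:3,3]); return np.array([z['cx']+z['fx']*c[0]/-c[2], z['cy']-z['fy']*c[1]/-c[2]])
def cloud(z):
    d=z['d']; v,u=np.mgrid[:d.shape[0],:d.shape[1]]
    c=np.stack([(u-z['cx'])/z['fx']*d,-(v-z['cy'])/z['fy']*d,-d],-1)
    return c@z['T'][:3,:3].T+z['T'][:3,3]
E
python3 - <<'E'
from h import *
s=ld('scene0.npz');t=ld('top0.npz')
a=cv2.resize(s['p'][90:180,140:270],None,fx=5,fy=5,interpolation=2);cv2.imwrite('pics/c1.png',a)
a=cv2.resize(s['p'][180:260,280:430],None,fx=5,fy=5,interpolation=2);cv2.imwrite('pics/c2.png',a)
for nm,z in(('scene',s),('top',t)):
    hsv=cv2.cvtColor(z['p'],cv2.COLOR_BGR2HSV)
    m=cv2.inRange(hsv,(8,180,180),(16,255,255)); 
    m=cv2.morphologyEx(m,cv2.MORPH_CLOSE,np.ones((3,3)))
    cs=sorted(cv2.findContours(m,0,2)[0],key=cv2.contourArea)[-1]
    e=cv2.fitEllipse(cs);print(nm,'ring',e,onz(z,*e[0],.012))
    b=cv2.inRange(hsv,(105,150,80),(125,255,255)); cs=sorted(cv2.findContours(b,0,2)[0],key=cv2.contourArea)[-1]
    hull=cv2.convexHull(cs); P=np.array([onz(z,*q[0],.003)[:2] for q in hull],np.float32)
    print('mat',cv2.minAreaRect(P*1000))
    C=cloud(z); 
    # points near top z .083 above mat
    print('collar top px')
    mm=((abs(C[...,2]-.083)<.006)&(hsv[...,1]<90)&(z['d']>0)).astype(np.uint8)
    n,l,st,ce=cv2.connectedComponentsWithStats(mm)
    for i in range(1,n):
        if 15<st[i,4]<600: 
            print(st[i],ce[i],onz(z,*ce[i],.083), np.median(C[l==i],0))
E
```

```text
scene ring ((355.82000732421875, 222.6051788330078), (28.362890243530273, 34.88566207885742), 110.46867370605469) [0.49190899 0.20424563 0.012     ]
mat ((470.58782958984375, -199.33790588378906), (149.9446563720703, 339.8134765625), 5.214038848876953)
collar top px
[163 101  14  10 105] [169.45714286 105.79047619] [ 0.46919641 -0.29510599  0.083     ] [ 0.46966056 -0.29527113  0.08336957]
[193 122  14  10 111] [199.78378378 126.43243243] [ 0.4857921  -0.19753277  0.083     ] [ 0.48619278 -0.19769442  0.08324895]
[231 137  15  11 123] [238.17886179 141.98373984] [ 0.47992999 -0.0986636   0.083     ] [ 0.48046585 -0.09828723  0.08327544]
[226 207   7   6  26] [228.84615385 209.38461538] [ 0.63714165 -0.02379229  0.083     ] [ 0.63626776 -0.02493349  0.08066094]Traceback (most recent call last):
  File "<stdin>", line 9, in <module>
IndexError: list index out of range
```

Run:
```python
from h import *
s=ld('scene0.npz');t=ld('top0.npz')
a=cv2.resize(t['p'][180:280,95:415],None,fx=2.5,fy=2.5,interpolation=2);cv2.imwrite('pics/c3.png',a)
for nm,z in(('top',t),):
    hsv=cv2.cvtColor(z['p'],cv2.COLOR_BGR2HSV)
    m=cv2.inRange(hsv,(5,150,150),(20,255,255)); m[:, :155]=0;m[:,210:]=0
    m=cv2.morphologyEx(m,cv2.MORPH_CLOSE,np.ones((3,3)))
    cs=sorted(cv2.findContours(m,0,2)[0],key=cv2.contourArea)[-1]
    e=cv2.fitEllipse(cs);print(nm,'ring',e,onz(z,*e[0],.012))
    b=cv2.inRange(hsv,(105,150,80),(125,255,255)); b=sorted(cv2.findContours(b,0,2)[0],key=cv2.contourArea)[-1]
    P=np.array([onz(z,*q[0],.003)[:2] for q in cv2.convexHull(b)],np.float32)
    print('mat',cv2.minAreaRect(P*1000))
    C=cloud(z)
    mm=((abs(C[...,2]-.083)<.006)&(hsv[...,1]<90)&(z['d']>0)).astype(np.uint8)
    n,l,st,ce=cv2.connectedComponentsWithStats(mm)
    for i in range(1,n):
        if 15<st[i,4]<600: print(st[i],ce[i],onz(z,*ce[i],.083), np.median(C[l==i],0))
for z in (s,t):
    C=cloud(z)
    # plate & rails
    m=(C[...,2]>.017)&(C[...,2]<.024)&(C[...,0]>.35)&(C[...,0]<.62)&(C[...,1]>0)&(C[...,1]<.42)
    print('rails',cv2.minAreaRect((C[m][:,:2]*1000).astype(np.float32)))
    # nut heights
    m=(C[...,2]>.022)&(C[...,0]>.35)&(C[...,0]<.62)&(C[...,1]>0.02)&(C[...,1]<.42)
    n,l,st,ce=cv2.connectedComponentsWithStats(m.astype(np.uint8))
    for i in range(1,n):
        if st[i,4]>3:
            Q=C[l==i];print('nut',ce[i],st[i,4],Q.mean(0),'zmax',np.sort(Q[:,2])[-6:])
```

```text
top ring ((180.9803924560547, 229.7327880859375), (26.185832977294922, 27.263368606567383), 54.5681266784668) [0.49240996 0.20552915 0.012     ]
mat ((470.3080139160156, -197.42543029785156), (144.406982421875, 334.38671875), 5.133936405181885)
[337 208  14  14 148] [343.63513514 214.7972973 ] [ 0.48604472 -0.19659118  0.083     ] [ 0.48603363 -0.19669119  0.08290653]
[378 212  14  14 147] [384.91836735 218.29931973] [ 0.46982089 -0.29406311  0.083     ] [ 0.47014953 -0.29394406  0.08325654]
[297 214  13  14 143] [302.96503497 220.15384615] [ 0.48074268 -0.09804562  0.083     ] [ 0.48066842 -0.09827662  0.08331713]
rails ((492.74713134765625, 204.28138732910156), (173.5277557373047, 380.37652587890625), 6.161525726318359)
nut [305.25 170.75] 4 [0.4317737  0.05084487 0.02238117] zmax [0.02204864 0.02214142 0.02226383 0.02307079]
nut [309.75 173.25] 4 [0.43313006 0.0629917  0.02284352] zmax [0.02207852 0.02264498 0.02311636 0.02353421]
nut [317.11111111 176.88888889] 9 [0.43345583 0.08188447 0.0225428 ] zmax [0.02244446 0.02260103 0.02270388 0.02273764 0.02281027 0.02283706]
nut [326. 
[... 10167 characters left out ...]
22222 264.88888889] 9 [0.40658925 0.25317054 0.02369425] zmax [0.02283334 0.02308486 0.02322754 0.02331302 0.02593277 0.02688643]
nut [126.54545455 268.59090909] 22 [0.40441631 0.34109889 0.02380437] zmax [0.0246581  0.02473796 0.0248172  0.02555304 0.02572976 0.02798279]
nut [137.14285714 267.14285714] 14 [0.40593639 0.31506179 0.02353599] zmax [0.02345902 0.0235442  0.02424577 0.02433846 0.02492141 0.02682998]
nut [148.83333333 267.        ] 6 [0.40407807 0.28641926 0.02297542] zmax [0.02254248 0.02258846 0.02269876 0.02305263 0.02333291 0.02363727]
nut [114.96428571 270.53571429] 28 [0.40192104 0.36965175 0.02361592] zmax [0.02446189 0.02469914 0.02488287 0.02497098 0.02517368 0.02694835]
```

View pics/c1.png

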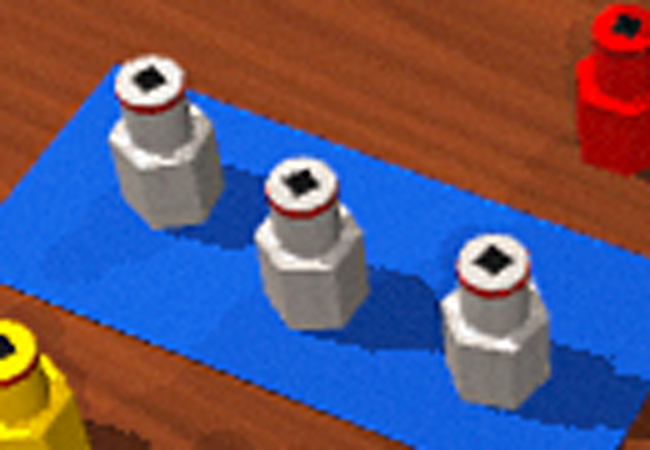

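View pics/c2.png

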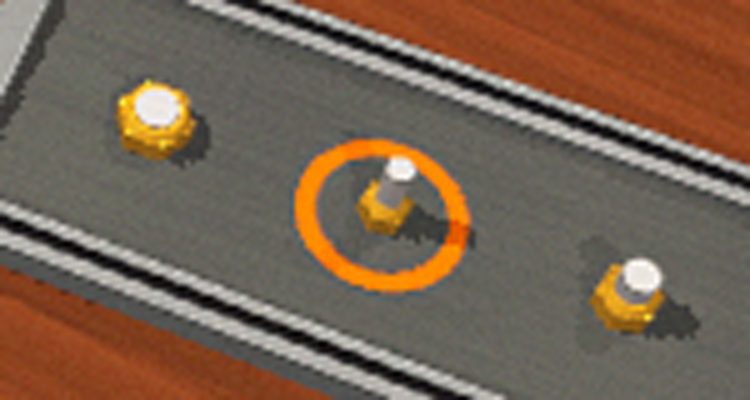

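```bash
ls -la pics
```

```text
total 1676
drwxr-xr-x 2 agent agent   4096 Dec  7 04:56 .
drwxr-xr-x 3 agent agent   4096 Dec  7 04:56 ..
-rw-r--r-- 1 agent agent 345427 Dec  7 04:56 c1.png
-rw-r--r-- 1 agent agent 356126 Dec  7 04:56 c2.png
-rw-r--r-- 1 agent agent 185479 Dec  7 04:56 c3.png
-rw-r--r-- 1 agent agent 349908 Dec  7 04:56 scene0.png
-rw-r--r-- 1 agent agent 199056 Dec  7 04:56 top0.png
-rw-r--r-- 1 agent agent 259966 Dec  7 04:56 wrist0.png
```

The crops confirm three grey sockets on the blue mat. The ringed nut is the small one: its stud top is at z≈0.053, 41 mm above the plate, so it is nut_a. The outer nuts measure as c (stud top about 20 mm above the plate) and b (about 31 mm).

Both views agree on the ring at about (0.492, 0.205) and on the sockets to within 1 mm. Next I go to the mat for a closer wrist view.

```bash
cat >> h.py <<'E'
from scipy.spatial.transform import Rotation as Ro
def go(x,y,z,yaw):
    from plant import status
    s=status.get_state(); R=Ro.from_euler('xyz',s['eef_rot'],degrees=True)
    Rt=Ro.from_euler('xyz',[180,0,yaw],degrees=True)
    d=R.inv().apply(np.array([x,y,z])-s['tcp_pos'])/0.2
    w=(R.inv()*Rt).as_rotvec(degrees=True)/90
    print('t',round(s['time_s'],2),'tcp',s['tcp_pos'].round(4),'rpy',s['eef_rot'].round(2),'w',round(float(s['gripper_width']),4),'F',s['contact_force'].round(1),'M',s['moment'].round(2))
    print('row',d.round(3).tolist()+w.round(3).tolist())
def snap(n,tag):
    from plant import imaging
    i=imaging.camera_info(n); p,d=imaging.capture(n); cv2.imwrite(f"pics/{tag}.png",p)
    np.savez(f"{tag}.npz",p=p,d=d,**{k:np.array(v) for k,v in i.items()}); return np.load(f"{tag}.npz")
E
python3 -c "
from h import *
go(.47,-.13,.27,-90)"
```

```text
t 0.15 tcp [ 0.1759 -0.6513  0.2259] rpy [ 1.7993e+02 -1.0000e-02 -1.6489e+02] w 0.0876 F [ 0.2 -0.  -0.4] M [0.   0.04 0.03]
row [-2.099, 2.133, -0.218, 0.001, 0.0, -0.832]
```

Emit:
apply_moves(moves=[[-1,1,-0.2,0,0,-0.83],[-1,1,-0.2,0,0,-0.83],[-1,1,-0.2,0,0,-0.83],[-1,1,-0.2,0,0,-0.83],[-1,1,-0.2,0,0,-0.83],[-1,1,-0.2,0,0,-0.83],[-1,1,-0.2,0,0,-0.83],[-1,1,-0.2,0,0,-0.83]], hand=-1)

```text
time_s: 1.15
tcp_pos: [0.3169, -0.4059, 0.266]
eef_rot: [180.0, 0.1, -90.2]
contact_force: [0.2, 0.2, 0.6]
gripper_width: 0.0881
```

```bash
python3 -c "
from h import *
go(.47,-.13,.27,-90)"
```

```text
t 1.15 tcp [ 0.3169 -0.4059  0.266 ] rpy [ 1.7997e+02  8.0000e-02 -9.0240e+01] w 0.0881 F [0.2 0.2 0.6] M [ 0.01  0.19 -0.02]
row [-1.383, -0.76, -0.019, 0.0, 0.001, -0.003]
```

Emit:
apply_moves(moves=[[-1,-0.75,0,0,0,0],[-1,-0.75,0,0,0,0],[-1,-0.75,0,0,0,0],[-1,-0.75,0,0,0,0],[-1,-0.75,0,0,0,0],[-1,-0.75,0,0,0,0]])

```text
time_s: 1.9
tcp_pos: [0.4675, -0.2064, 0.2659]
eef_rot: [179.9, 0.1, -90.4]
contact_force: [-1.2, -1.7, -0.3]
gripper_width: 0.0878
```

```bash
python3 -c "
from h import *
go(.47,-.13,.27,-90)
snap('wrist','w1')"
```

```text
t 1.9 tcp [ 0.4675 -0.2064  0.2659] rpy [ 1.7992e+02  8.0000e-02 -9.0360e+01] w 0.0878 F [-1.2 -1.7 -0.3] M [-0.01  0.1   0.03]
row [-0.382, -0.01, -0.02, 0.001, 0.001, -0.004]
```

View pics/w1.png

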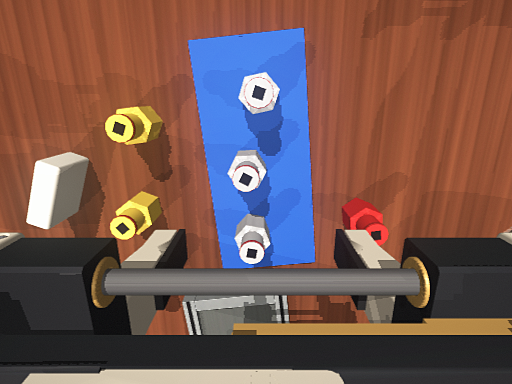

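The wrist view shows the three grey sockets on the mat at (259,92), (246,178) and (252,245). The coloured look-alikes lie off the mat. I now measure tops and hexagon yaws.

Run:
```python
from h import *
z=ld('w1.npz')
cv2.imwrite('pics/w1c.png',cv2.resize(z['p'][60:270,200:310],None,fx=2.8,fy=2.8,interpolation=2))
C=cloud(z); hsv=cv2.cvtColor(z['p'],cv2.COLOR_BGR2HSV)
for S in((.4702,-.2945),(.4860,-.1970),(.4805,-.0983)):
    D=np.hypot(C[...,0]-S[0],C[...,1]-S[1])
    t=(D<.03)&(abs(C[...,2]-.083)<.004); P=C[t]
    c,rad=cv2.minEnclosingCircle((P[:,:2]*1000).astype(np.float32))
    print(S,'top',t.sum(),P.mean(0).round(4),c,rad)
    h=(D<.032)&(abs(C[...,2]-.048)<.003)&(D>.014)
    Q=C[h][:,:2]*1000-np.array(c)
    a=np.arange(0,180,1.)
    n=np.stack([np.cos(np.radians(a)),np.sin(np.radians(a))])
    pr=Q@n; sup=np.percentile(pr,99.5,axis=0); sdn=-np.percentile(pr,.5,axis=0)
    ang=np.degrees(np.arctan2(Q[:,1],Q[:,0]));rr=np.hypot(*Q.T)
    # outer boundary vs angle (6deg bins)
    bins=np.arange(-180,180,10); 
    print([ (int(b),round(float(np.percentile(rr[(ang>=b)&(ang<b+10)],97)),1)) for b in bins if ((ang>=b)&(ang<b+10)).sum()>4])
```

```text
(0.4702, -0.2945) top 715 [ 0.4679 -0.2961  0.0823] (467.94866943359375, -295.9248962402344) 16.21965217590332
[(-180, 23.9), (-170, 24.8), (-160, 23.0), (-150, 22.1), (-140, 21.7), (-130, 22.4), (-120, 24.0), (-110, 24.3), (-100, 22.9), (-90, 21.8), (-80, 21.6), (-70, 22.3), (-60, 23.9), (-50, 24.2), (-40, 22.6), (-30, 21.8), (-20, 21.9), (-10, 22.4), (0, 23.8), (10, 24.6), (20, 22.4), (30, 22.0), (40, 21.6), (50, 21.9), (60, 24.3), (70, 24.0), (80, 23.0), (90, 22.0), (100, 21.9), (110, 22.3), (120, 23.7), (130, 24.3), (140, 22.7), (150, 21.9), (160, 21.8), (170, 22.1)]
(0.486, -0.197) top 558 [ 0.4842 -0.1991  0.0822] (484.3418884277344, -198.35325622558594) 16.314233779907227
[(-180, 24.5), (-170, 22.7), (-160, 22.3), (-150, 22.0), (-140, 22.5), (-130, 24.0), (-120, 24.6), (-110, 23.2), (-100, 21.9), (-90, 21.2), (-80, 22.6), (-70, 24.3), (-60, 24.6), (-50, 22.9), (-40, 21.8), (-30, 21.9), (-20, 22.4), (-10, 23.3), (0, 24.3), (10, 22.9), (140, 22.1), (150, 21.9), (160, 22.7), (170, 23.4)]
(0.4805, -0.0983) top 451 [ 0.4782 -0.1006  0.0821] (478.5993957519531, -99.52885437011719) 16.569833755493164
[(-180, 22.4), (-170, 21.7), (-160, 22.3), (-150, 22.5), (-140, 24.5), (-130, 24.7), (-120, 22.4), (-110, 22.2), (-100, 21.9), (-90, 22.8), (-80, 24.8), (-70, 23.8), (-60, 22.4), (-50, 21.4), (-40, 21.8), (-30, 22.6), (-20, 24.3), (-10, 23.9), (0, 22.6), (10, 21.2), (20, 21.3), (150, 22.6), (160, 25.0), (170, 23.7)]
```

View pics/w1c.png

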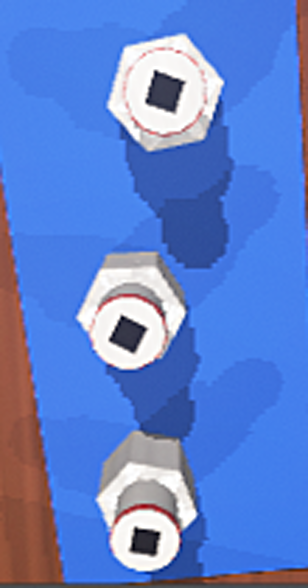

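Run:
```python
from h import *
from scipy.optimize import minimize
z=ld('w1.npz')
C=cloud(z)
for S in((.4679,-.2960),(.4843,-.1985),(.4786,-.0997)):
    D=np.hypot(C[...,0]-S[0],C[...,1]-S[1])
    h=(D<.032)&(abs(C[...,2]-.048)<.003)&(D>.014)
    Q=C[h][:,:2]*1000-np.array(S)*1000
    ang=np.degrees(np.arctan2(Q[:,1],Q[:,0]));rr=np.hypot(*Q.T)
    B=[]
    for b in range(-180,180,4):
        m=(ang>=b)&(ang<b+4)
        if m.sum()>4 and np.percentile(rr[m],97)>20: B.append((np.radians(b+2),np.percentile(rr[m],97)))
    B=np.array(B);P=np.c_[B[:,1]*np.cos(B[:,0]),B[:,1]*np.sin(B[:,0])]
    def f(p):
        k=np.radians(p[2]+np.arange(6)*60); return np.abs(((P-p[:2])@np.c_[np.cos(k),np.sin(k)].T).max(1)-p[3]).sum()
    best=min((minimize(f,[0,0,a,22],method='Nelder-Mead') for a in range(0,60,10)),key=lambda o:o.fun)
    print(np.array(S)*1000+best.x[:2],'flat normal',best.x[2]%60,'apothem',best.x[3],best.fun/len(P))
go(.4796,-.0992,.14,-71)
```

```text
[ 467.90048213 -295.99965502] flat normal 41.64169629831108 apothem 21.549370412860828 0.21738795313736353
[ 484.30124718 -198.49983104] flat normal 33.00118896450125 apothem 21.5475359529685 0.33212116825452137
[478.5984377  -99.69923555] flat normal 18.95762339207741 apothem 21.50917751157148 0.2710828493911944
t 1.95 tcp [ 0.4672 -0.207   0.266 ] rpy [ 1.7994e+02  8.0000e-02 -9.0390e+01] w 0.0876 F [ 0.3  0.2 -0. ] M [-0.06  0.16 -0.02]
row [-0.539, -0.059, 0.631, 0.001, 0.001, -0.215]
```

Emit:
apply_moves(moves=[[-0.54,-0.06,0.63,0,0,-0.215],[-0.54,-0.06,0.63,0,0,-0.215],[-0.54,-0.06,0.63,0,0,-0.215],[-0.54,-0.06,0.63,0,0,-0.215],[-0.54,-0.06,0.63,0,0,-0.215]])

```text
time_s: 2.58
tcp_pos: [0.48, -0.1, 0.1408]
eef_rot: [180.0, 0.1, -71.1]
contact_force: [-0.1, -0.7, 0.2]
gripper_width: 0.0875
```

```bash
python3 -c "
from h import *
go(.4796,-.0992,.022,-71)"
```

```text
t 2.58 tcp [ 0.48   -0.1     0.1408] rpy [ 1.800e+02  7.000e-02 -7.115e+01] w 0.0875 F [-0.1 -0.7  0.2] M [-0.01  0.13  0.01]
row [-0.004, 0.001, 0.594, 0.0, 0.001, -0.002]
```

Emit:
apply_moves(moves=[[0,0,0.25,0,0,0],[0,0,0.45,0,0,0],[-0.004,0,0.56,0,0,0],[-0.004,0,0.594,0,0,0],[-0.004,0,0.594,0,0,0]])

```text
time_s: 3.2
tcp_pos: [0.4803, -0.0998, 0.0227]
eef_rot: [-180.0, 0.0, -71.2]
contact_force: [0.4, 0.0, 0.3]
gripper_width: 0.0877
```

Emit:
apply_moves(moves=[[0,0,0,0,0,0],[0,0,0,0,0,0],[0,0,0,0,0,0],[0,0,0,0,0,0],[0,0,0,0,0,0],[0,0,0,0,0,0]], hand=1, grip_force=25)

```text
time_s: 3.95
tcp_pos: [0.4801, -0.0997, 0.0228]
eef_rot: [-180.0, 0.0, -71.2]
contact_force: [-1.1, 1.2, 3.1]
gripper_width: 0.0439
```

```bash
python3 -c "
from h import *
go(.4796,-.0992,.022,-71)
go(.4926,.2036,.022,-75)"
```

```text
t 3.95 tcp [ 0.4801 -0.0997  0.0228] rpy [-1.7997e+02  5.0000e-02 -7.1210e+01] w 0.0439 F [-1.1  1.2  3.1] M [0.15 0.61 0.05]
row [-0.003, 0.002, 0.004, -0.0, 0.001, -0.002]
t 3.95 tcp [ 0.4801 -0.0997  0.0228] rpy [-1.7997e+02  5.0000e-02 -7.1210e+01] w 0.0439 F [-1.1  1.2  3.1] M [0.15 0.61 0.05]
row [-1.416, -0.548, 0.005, -0.0, 0.001, 0.042]
```

The grip width of 43.9 mm matches the skirt flats. Next I lift and fly to a spot from which the wrist camera sees the ringed nut.

Emit:
apply_moves(moves=[[0,0,-0.15,0,0,0],[0,0,-0.4,0,0,0],[-0.2,-0.1,-0.69,0,0,0],[-0.5,-0.25,-0.69,0,0,0],[-0.75,-0.32,-0.69,0,0,0],[-1,-0.35,-0.69,0,0,0],[-1,-0.35,-0.69,0,0,0]])

```text
time_s: 4.82
tcp_pos: [0.481, 0.1149, 0.1604]
eef_rot: [180.0, 0.1, -71.0]
contact_force: [0.4, -0.8, -3.3]
gripper_width: 0.0437
```

```bash
python3 -c "
from h import *
go(.472,.27,.16,-71)"
```

```text
t 4.83 tcp [0.481  0.1149 0.1604] rpy [ 1.7998e+02  8.0000e-02 -7.0970e+01] w 0.0437 F [ 0.4 -0.8 -3.3] M [-0.12  0.13  0.01]
row [-0.748, -0.21, 0.003, 0.0, 0.001, 0.0]
```

Emit:
apply_moves(moves=[[-0.3,-0.1,0,0,0,0],[-0.6,-0.18,0,0,0,0],[-0.75,-0.21,0,0,0,0],[-0.75,-0.21,0,0,0,0],[-0.75,-0.21,0,0,0,0]])

```text
time_s: 5.45
tcp_pos: [0.4714, 0.2694, 0.1598]
eef_rot: [179.9, 0.0, -71.0]
contact_force: [-0.6, 0.1, -3.4]
gripper_width: 0.0439
```

```bash
python3 -c "
from h import *
go(.472,.27,.16,-71)
snap('wrist','w2')"
```

```text
t 5.45 tcp [0.4714 0.2694 0.1598] rpy [ 1.7989e+02  3.0000e-02 -7.0980e+01] w 0.0439 F [-0.6  0.1 -3.4] M [-0.03  0.15 -0.02]
row [-0.002, -0.004, -0.001, 0.001, 0.0, 0.0]
```

View pics/w2.png

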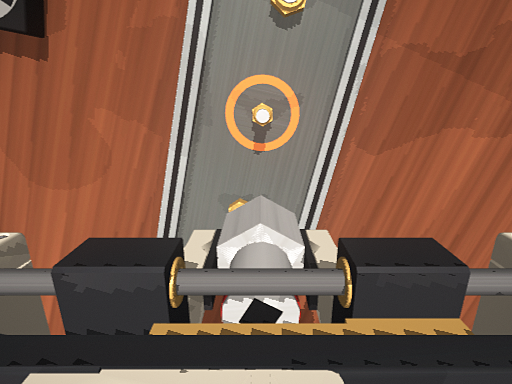

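The wrist picture shows the ring and small nut at (262,113). The held socket's front corner is at about (260,197).

Run:
```python
from h import *
from scipy.optimize import minimize
z=ld('w2.npz'); C=cloud(z); hsv=cv2.cvtColor(z['p'],cv2.COLOR_BGR2HSV)
cv2.imwrite('pics/w2c.png',cv2.resize(z['p'][65:160,215:310],None,fx=6,fy=6,interpolation=2))
m=cv2.inRange(hsv,(5,120,120),(18,255,255)); m[:60]=0;m[165:]=0;m[:,:215]=0;m[:,310:]=0
c=sorted(cv2.findContours(m,0,2)[0],key=cv2.contourArea)[-1]; e=cv2.fitEllipse(cv2.convexHull(c))
print('ring',e,onz(z,*e[0],.012))
P=np.array([onz(z,*q[0],.012)[:2]*1000 for q in c],np.float32); print(cv2.minEnclosingCircle(P))
# plate depth check
print('plate z',np.median(C[100:130,210:222,2]), 'nut pts')
N=(np.hypot(C[...,0]-.492,C[...,1]-.204)<.025)&(C[...,2]>.018)
Q=C[N];print(len(Q),np.histogram(Q[:,2],np.arange(.018,.058,.004)))
st=Q[Q[:,2]>.048];print('stud top',len(st),st.mean(0),cv2.minEnclosingCircle((st[:,:2]*1000).astype(np.float32)))
# yellow/brass mask
b=cv2.inRange(hsv,(15,100,60),(35,255,255)); b[:95]=0;b[135:]=0;b[:,:245]=0;b[:,280:]=0
print(b.sum()/255)
# tool position of held-socket points
T=Ro.from_euler('xyz',[179.89,.03,-70.98],degrees=True); tc=np.array([.4714,.2694,.1598])
L=T.inv().apply((C-tc).reshape(-1,3)).reshape(C.shape)
H=(abs(L[...,0])<.04)&(abs(L[...,1])<.03)&(L[...,2]>-.07)&(L[...,2]<.04)&(z['d']>0)
v,u=np.where(H);print('held',u.min(),u.max(),v.min(),v.max())
Q=L[H]
for a in np.arange(-.03,.03,.006):
    k=Q[(Q[:,2]>a)&(Q[:,2]<a+.006)]
    if len(k): print(round(a,3),len(k),'xmax',np.percentile(k[:,0],99).round(4),'y',np.percentile(k[:,1],[1,99]).round(4))
```

```text
ring ((261.8885803222656, 112.3387451171875), (74.41753387451172, 76.42666625976562), 4.994062423706055) [0.49172648 0.20243076 0.012     ]
((491.31976318359375, 203.4984893798828), 37.353111267089844)
plate z 0.011277917181632652 nut pts
1184 (array([  4, 136,  63,   0,   2,   0,   1,   9, 137,   0]), array([0.018, 0.022, 0.026, 0.03 , 0.034, 0.038, 0.042, 0.046, 0.05 ,
       0.054, 0.058]))
stud top 977 [0.49658413 0.19369645 0.2776544 ] ((492.4508056640625, 199.9707794189453), 9.487499237060547)
215.0
held 168 346 195 323
-0.03 1717 xmax 0.0232 y [-0.0284  0.0263]
-0.024 1004 xmax 0.0242 y [-0.0292  0.0295]
-0.018 518 xmax 0.0242 y [-0.0295  0.0292]
-0.012 456 xmax 0.0244 y [-0.0293  0.0293]
-0.006 358 xmax 0.0245 y [-0.0283  0.0288]
-0.0 263 xmax 0.0243 y [-0.0206  0.0226]
0.006 231 xmax 0.0244 y [-0.0205  0.0227]
0.012 220 xmax 0.0244 y [-0.0202  0.0223]
0.018 81 xmax 0.0242 y [-0.02    0.0227]
```

View pics/w2c.png

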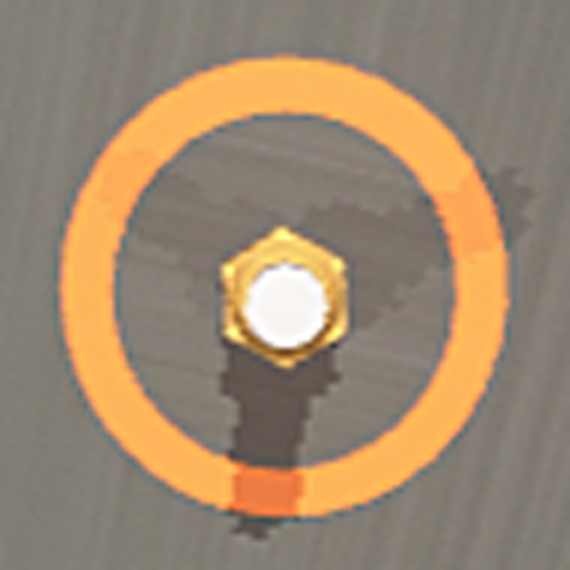

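```bash
cat > nut.py <<'E'
from h import *
from scipy.optimize import minimize
def stud(z,tag):
    u,v=proj(z,(.492,.2045,.052)).round().astype(int)
    a=z['p'][v-14:v+15,u-14:u+15]; hsv=cv2.cvtColor(a,cv2.COLOR_BGR2HSV)
    m=((hsv[...,1]<60)&(hsv[...,2]>200)).astype(np.uint8); mo=cv2.moments(m,True)
    c=(u-14+mo['m10']/mo['m00'],v-14+mo['m01']/mo['m00']);p=onz(z,*c,.052);print(tag,'stud px',np.round(c,2),int(mo['m00']),p.round(4));return p
def hexfit(z,c0,h):
    u,v=proj(z,(*c0,h)).round().astype(int)
    a=z['p'][v-22:v+23,u-22:u+23]; hsv=cv2.cvtColor(a,cv2.COLOR_BGR2HSV)
    b=(cv2.inRange(hsv,(17,80,60),(35,255,255))|((hsv[...,1]<60)&(hsv[...,2]>200)).astype(np.uint8)*255)
    k=sorted(cv2.findContours(b,0,1)[0],key=cv2.contourArea)[-1]; k=cv2.convexHull(k)
    P=np.array([onz(z,q[0][0]+u-22,q[0][1]+v-22,h)[:2]*1000 for q in k])
    g=P.mean(0)
    def f(p):
        kk=np.radians(p[2]+np.arange(6)*60); return np.abs(((P-g-p[:2])@np.c_[np.cos(kk),np.sin(kk)].T).max(1)-p[3]).sum()
    o=min((minimize(f,[0,0,t,9.5],method='Nelder-Mead') for t in range(0,60,10)),key=lambda o:o.fun)
    print('hex',(g+o.x[:2]).round(2),'flat',(o.x[2]%60).round(2),'ap',o.x[3].round(2),o.fun/len(P))
E
python3 - <<'E'
from nut import *
s,t,w=ld('scene0.npz'),ld('top0.npz'),ld('w2.npz')
stud(s,'scene');stud(t,'top');stud(w,'wrist')
for h in(.02,.024): hexfit(w,(.4917,.2027),h)
print(onz(w,262,103,.024),onz(w,262.5,126.3,.024))
# drop mat: plate yaw from wrist rails not needed
E
```

```text
scene stud px [359.88 213.41] 17 [0.492  0.2045 0.052 ]
top stud px [178. 227.] 1 [0.4931 0.2061 0.052 ]
wrist stud px [262.19 115.58] 149 [0.4913 0.2036 0.052 ]
hex [491.18 204.28] flat 58.12 ap 10.84 0.2772512430631274
hex [491.51 203.95] flat 57.78 ap 10.52 0.33741760352414846
[0.49467107 0.19388643 0.024     ] [0.48708755 0.21421213 0.024     ]
```

Run:
```python
from nut import *
w=ld('w2.npz'); p=w['p']
a=cv2.resize(p[96:134,243:283],None,fx=8,fy=8,interpolation=cv2.INTER_CUBIC); hsv=cv2.cvtColor(a,cv2.COLOR_BGR2HSV)
m=((hsv[...,2]>175)&((hsv[...,0]>15)|(hsv[...,1]<60))).astype(np.uint8)
n,l,st,ce=cv2.connectedComponentsWithStats(m); i=l[l.shape[0]//2,160]; m=(l==i).astype(np.uint8)
k=cv2.convexHull(cv2.findContours(m,0,1)[0][0]); v=a.copy();cv2.drawContours(v,[k],-1,(255,0,0),1);cv2.imwrite('pics/nutm.png',v)
for h in(.02,.024):
    P=np.array([onz(w,243+(q[0][0]+.5)/8-.5,96+(q[0][1]+.5)/8-.5,h)[:2]*1000 for q in k]);g=P.mean(0)
    # resample hull evenly
    Pc=np.vstack([P,P[:1]]);Pd=np.vstack([np.linspace(Pc[j],Pc[j+1],max(2,int(np.linalg.norm(Pc[j+1]-Pc[j])*5)),endpoint=False) for j in range(len(P))])
    def f(p):
        kk=np.radians(p[2]+np.arange(6)*60); return np.abs(((Pd-g-p[:2])@np.c_[np.cos(kk),np.sin(kk)].T).max(1)-p[3]).mean()
    o=min((minimize(f,[0,0,t,9.5],method='Nelder-Mead') for t in range(0,60,10)),key=lambda o:o.fun)
    print('hex',(g+o.x[:2]).round(2),'flat',(o.x[2]%60).round(2),'ap',o.x[3].round(2),o.fun)
```

```text
hex [491.22 203.57] flat 22.65 ap 9.74 0.4350017831008524
hex [491.17 203.1 ] flat 22.65 ap 9.53 0.48115233685639835
```

View pics/nutm.png

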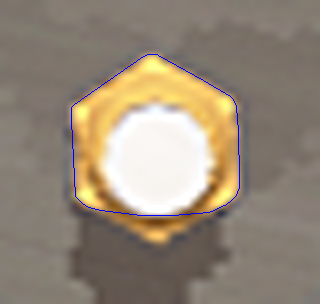

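```bash
python3 -c "
from h import *
go(.4926,.2034,.09,-69.3)"
```

```text
t 5.5 tcp [0.4716 0.2692 0.16  ] rpy [ 1.7991e+02  4.0000e-02 -7.1020e+01] w 0.0441 F [-0.2 -0.6 -3.7] M [-0.08  0.14  0.05]
row [0.346, 0.007, 0.35, 0.001, 0.0, -0.019]
```

Emit:
apply_moves(moves=[[0.2,0.004,0,0,0,-0.01],[0.346,0.007,0.1,0,0,-0.019],[0.346,0.007,0.25,0,0,-0.019],[0.346,0.007,0.35,0,0,-0.019],[0.346,0.007,0.35,0,0,-0.019],[0.346,0.007,0.35,0,0,-0.019]], grip_force=40)

```text
time_s: 6.25
tcp_pos: [0.4933, 0.203, 0.0909]
eef_rot: [180.0, 0.0, -69.3]
contact_force: [-0.8, 0.8, -3.1]
gripper_width: 0.0437
```

Run:
```python
from h import *
go(.4926,.2034,.075,-69.3)
s=snap('scene','s3')
cv2.imwrite('pics/s3c.png',cv2.resize(s['p'][120:270,280:440],None,fx=4.5,fy=4,interpolation=2))
```

```text
t 6.25 tcp [0.4933 0.203  0.0909] rpy [ 1.7997e+02  5.0000e-02 -6.9340e+01] w 0.0437 F [-0.8  0.8 -3.1] M [ 0.01  0.1  -0.06]
row [-0.003, 0.002, 0.079, 0.0, 0.001, -0.0]
```

View pics/s3c.png

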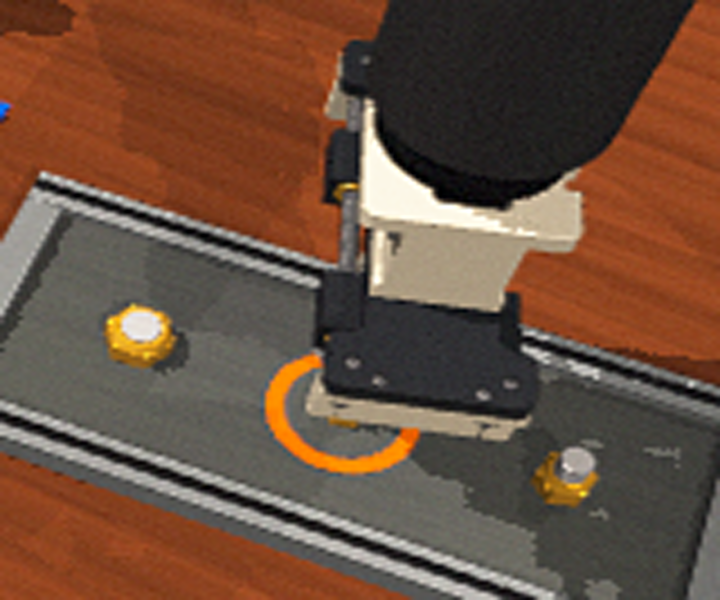

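The gripper hides the socket from the scene camera, so I descend in small steps and watch the forces.

Emit:
apply_moves(moves=[[-0.003,0.002,0.04,0,0,0],[-0.003,0.002,0.08,0,0,0],[-0.003,0.002,0.1,0,0,0],[-0.003,0.002,0.12,0,0,0],[-0.003,0.002,0.12,0,0,0]])

```text
time_s: 6.92
tcp_pos: [0.4926, 0.2037, 0.0667]
eef_rot: [180.0, 0.1, -69.3]
contact_force: [-0.2, 0.0, -3.4]
gripper_width: 0.0436
```

```bash
python3 -c "
from h import *
go(.4926,.2034,.05,-69.3)"
```

```text
t 6.92 tcp [0.4926 0.2037 0.0667] rpy [ 1.7996e+02  5.0000e-02 -6.9320e+01] w 0.0436 F [-0.2  0.  -3.4] M [ 0.04  0.11 -0.03]
row [0.002, 0.0, 0.083, 0.0, 0.001, -0.0]
```

Emit:
apply_moves(moves=[[0.002,0,0.02,0,0,0],[0.002,0,0.04,0,0,0],[0.002,0,0.06,0,0,0],[0.002,0,0.07,0,0,0],[0.002,0,0.07,0,0,0]])

```text
time_s: 7.55
tcp_pos: [0.4926, 0.2033, 0.0525]
eef_rot: [179.9, 0.0, -69.3]
contact_force: [0.1, 0.3, -3.4]
gripper_width: 0.0438
```

```bash
python3 -c "
from h import *
go(.4926,.2034,.05,-69.3)"
```

```text
t 7.55 tcp [0.4926 0.2033 0.0525] rpy [ 1.7995e+02  5.0000e-02 -6.9320e+01] w 0.0438 F [ 0.1  0.3 -3.4] M [ 0.01  0.14 -0.04]
row [-0.001, -0.0, 0.013, 0.001, 0.001, -0.0]
```

Emit:
apply_moves(moves=[[0,0,0.01,0,0,0],[0,0,0.02,0,0,0],[0,0,0.03,0,0,0],[0,0,0.03,0,0,0]])

```text
time_s: 8.05
tcp_pos: [0.4925, 0.2032, 0.0463]
eef_rot: [179.9, 0.0, -69.3]
contact_force: [0.3, -0.6, -3.2]
gripper_width: 0.0441
```

```bash
python3 -c "
from h import *
go(.4926,.2034,.05,-69.3)"
```

```text
t 8.05 tcp [0.4925 0.2032 0.0463] rpy [ 1.7993e+02  4.0000e-02 -6.9330e+01] w 0.0441 F [ 0.3 -0.6 -3.2] M [0.01 0.15 0.01]
row [-0.001, -0.001, -0.018, 0.001, 0.0, -0.0]
```

Emit:
apply_moves(moves=[[0,0,0.01,0,0,0],[0,0,0.02,0,0,0],[0,0,0.03,0,0,0],[0,0,0.035,0,0,0],[0,0,0.035,0,0,0]])

```text
time_s: 8.68
tcp_pos: [0.4925, 0.2032, 0.0392]
eef_rot: [179.9, 0.0, -69.3]
contact_force: [-0.2, -1.2, -4.2]
gripper_width: 0.0439
```

```bash
python3 -c "
from h import *
go(.4926,.2034,.0318,-69.3)"
```

```text
t 8.68 tcp [0.4925 0.2032 0.0392] rpy [ 1.7992e+02  3.0000e-02 -6.9330e+01] w 0.0439 F [-0.2 -1.2 -4.2] M [-0.01  0.13  0.  ]
row [-0.001, -0.001, 0.037, 0.001, 0.0, -0.0]
```

Emit:
apply_moves(moves=[[0,0,0.01,0,0,0],[0,0,0.02,0,0,0],[0,0,0.03,0,0,0],[0,0,0.035,0,0,0],[0,0,0.04,0,0,0],[0,0,0.04,0,0,0]])

```text
time_s: 9.43
tcp_pos: [0.4924, 0.2031, 0.0318]
eef_rot: [179.9, 0.0, -69.3]
contact_force: [-3.8, -1.7, 4.5]
gripper_width: 0.0439
```

```bash
python3 -c "
from h import *
go(.4926,.2034,.0318,-69.3)"
```

```text
t 9.43 tcp [0.4924 0.2031 0.0318] rpy [ 1.7992e+02  3.0000e-02 -6.9310e+01] w 0.0439 F [-3.8 -1.7  4.5] M [-0.3   1.26 -0.02]
row [-0.001, -0.001, -0.0, 0.001, 0.0, -0.0]
```

Emit:
apply_moves(moves=[[0,0,0.005,0,0,0],[0,0,0.005,0,0,0],[0,0,0.005,0,0,0]])

```text
time_s: 9.8
tcp_pos: [0.4924, 0.2031, 0.0318]
eef_rot: [179.9, 0.0, -69.3]
contact_force: [-5.6, -1.4, 9.7]
gripper_width: 0.0438
```

Run:
```python
from h import *
go(.4926,.2034,.0318,-69.3)
for n in('scene','top','wrist'):
    z=snap(n,n+'9')
    if n!='wrist':
        u,v=proj(z,(.4925,.2032,.04)).astype(int); cv2.imwrite(f'pics/{n}9c.png',cv2.resize(z['p'][v-45:v+45,u-60:u+60],None,fx=6,fy=6,interpolation=2))
z=ld('wrist9.npz');C=cloud(z);s=__import__('plant').status.get_state()
T=Ro.from_euler('xyz',s['eef_rot'],degrees=True);L=T.inv().apply((C-s['tcp_pos']).reshape(-1,3)).reshape(C.shape)
H=(abs(L[...,0])<.04)&(abs(L[...,1])<.021)&(L[...,2]>-.07)&(L[...,2]<.04)&(z['d']>0)&(L[...,0]>.015)
Q=L[H]
for a in np.arange(-.03,.024,.006):
    k=Q[(Q[:,2]>a)&(Q[:,2]<a+.006)]
    if len(k): print(round(a,3),len(k),'xmax',np.percentile(k[:,0],99).round(4),'z')
# lowest row of front corner edge -> where socket meets plate along the tool x line
col=L[:,258:264]; 
for v in range(150,225,3): print(v,C[v,260].round(4),L[v,260].round(4))
```

```text
t 9.8 tcp [0.4924 0.2031 0.0318] rpy [ 1.7995e+02  3.0000e-02 -6.9300e+01] w 0.0438 F [-5.6 -1.4  9.7] M [-0.4   1.93 -0.11]
row [-0.001, -0.001, -0.0, 0.001, 0.0, 0.0]
-0.03 520 xmax 0.0239 z
-0.024 405 xmax 0.0244 z
-0.018 268 xmax 0.0246 z
-0.012 249 xmax 0.0243 z
-0.006 213 xmax 0.0244 z
-0.0 192 xmax 0.0245 z
0.006 182 xmax 0.0245 z
0.012 172 xmax 0.0245 z
0.018 2230 xmax 0.0399 z
150 [0.5105 0.1534 0.0113] [0.0529 0.0006 0.0204]
153 [0.5098 0.1552 0.0106] [0.051  0.0006 0.0212]
156 [0.5092 0.1568 0.011 ] [0.0492 0.0006 0.0207]
159 [0.5085 0.1586 0.0106] [0.0473 0.0006 0.0212]
162 [0.5079 0.1602 0.0115] [0.0456 0.0006 0.0202]
165 [0.5071 0.1622 0.0101] [0.0434 0.0006 0.0217]
168 [0.5066 0.1637 0.0113] [0.0418 0.0006 0.0204]
171 [0.5059 0.1654 0.0117] [0.04   0.0006 0.02  ]
174 [0.5052 0.1674 0.0109] [0.0379 0.0006 0.0209]
177 [0.5045 0.1693 0.0103] [0.0358 0.0006 0.0215]
180 [0.5038 0.1711 0.0106] [0.034  0.0006 0.0212]
183 [0.5031 0.173  0.0101] [0.0319 0.0006 0.0216]
186 [0.5026 0.1742 0.0126] [0.0307 0.0007 0.0191]
189 [0.5017 0.1766 0.0106] [0.0281 0.0007 0.0212]
192 [0.5012 0.178  0.012 ] [0.0266 0.0007 0.0198]
195 [0.5006 0.1795 0.0132] [0.025  0.0007 0.0185]
198 [0.5003 0.1802 0.0167] [0.0242 0.0007 0.015 ]
201 [0.5004 0.1799 0.0234] [0.0245 0.0007 0.0084]
204 [0.5004 0.18   0.0286] [0.0245 0.0007 0.0032]
207 [0.5004 0.18   0.0333] [ 0.0244  0.0007 -0.0016]
210 [0.5004 0.1801 0.0378] [ 0.0243  0.0007 -0.006 ]
213 [0.5004 0.1801 0.0424] [ 0.0243  0.0007 -0.0106]
216 [0.5003 0.1801 0.0465] [ 0.0243  0.0007 -0.0148]
219 [0.5005 0.1799 0.0513] [ 0.0246  0.0007 -0.0195]
222 [0.5004 0.1799 0.055 ] [ 0.0245  0.0007 -0.0232]
```

View pics/wrist9.png

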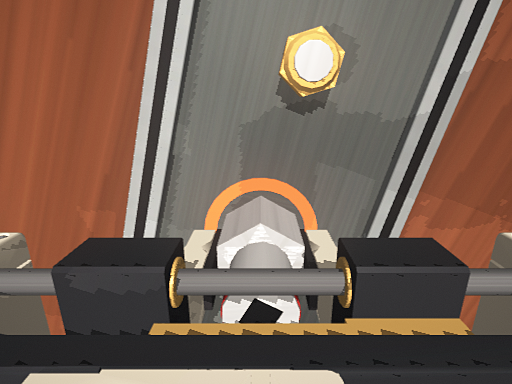

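View pics/scene9c.png

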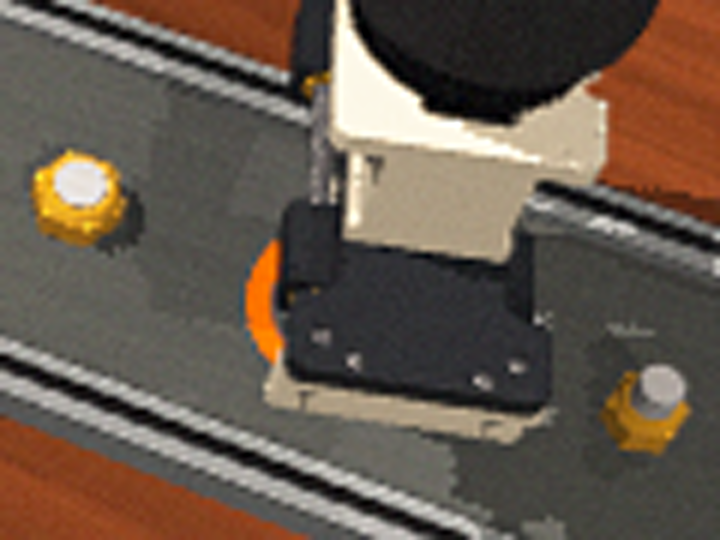

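The wrist view shows the socket centred in the ring, and its front edge runs straight down to the plate at pixel (260,195) with no gap. TCP z stopped at 31.8 mm, exactly the seated height: a further 1 mm command only raised Fz from 4.5 to 9.7 N. I hand in the job now.

```bash
python3 -c "
from plant import r
print(r.close_job())"
```

```text
the job is handed in; nothing more can be done
None
```

The right socket is seated on the ringed nut and still gripped. It was the first one I tried, so no wrong socket had to go back on the mat.

- **Which parts:** the ringed nut is nut_a (19 mm), because its stud top measured about 41 mm above the plate. The socket is the one on the mat's end nearest the foot plate, gripped by its flats (opening 43.9 mm). The other sockets, the look-alikes, fan, thermometer and screwdriver were not touched.
- **Seating:** it slid down with no contact until its rim reached the plate, at TCP z 31.8 mm, where I expected it to seat. Commanding 1 mm further only raised the vertical force from 4.5 to 9.7 N, with no more movement.
- **Last wrist picture and pose:** the socket's edge runs down to the plate inside the ring with no gap. The tool was upright to within 0.1°, and the job took about 10 s.

**Checks that disagreed or failed:**
- **Camera positions:** the cameras differed by 1–2 mm, so I corrected the aim by viewing the held socket and the nut in the same wrist picture.
- **Nut angle:** my first automatic hexagon fit of the nut (58°) was wrong. I used the corner line instead, about 20.5°.
- **Scene camera:** the gripper hid the socket from it, so that view could not confirm the seating.

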